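Free the horseshoe spacer from a clamp of unknown thread hand

ROBOT

A 6-joint arm with a two-finger parallel gripper is mounted at the origin on the work surface. World frame = base frame: x ahead of the robot, y to its left, z up, the work surface at z = 0. Lengths are in m, angles in rad, forces in N, time in s.
With the tool pointing down it reaches from about 0.3 to 0.775 m from the base axis. Payload 14.6 kg.
Tool frame: the origin (TCP) lies at the very end of the fingers, on their centre line; the grasp point (between the pads) lies 19 mm behind it (env.hold_point_z is the distance from the TCP to the grasp point, in m); y points along the fingers, x is the direction in which the jaws open and shut, and the axes are right-handed (so a half turn about y gives the same grasp; the last joint's range is limited). The gripper opens to 94 mm and grips with 3 to 60 N. Pads are 16 mm wide; open, the fingers measure 119 mm over their backs; the gripper's body (75 mm by 177 mm) begins 78 mm behind the grasp point.
Start: joints at [-1.23, 0.3, 1.521, -0, 1.321, -0.067], TCP at [0.218, -0.505, 0.205] pointing down, gripper open.
Joint ranges: [-3.03, 3.03], [-0.79, 2.21], [0.23, 2.52], [-1.04, 4.18], [0, 3.07], [-2.55, 2.55]. Speed limits (rad/s): [2.22, 2.22, 2.57, 3.14, 3.14, 3.14].

INTERFACE

Orientations are given as a unit quaternion [x, y, z, w].
In Python, from rig import env gives the robot as it stands.
- The arm moves only by the tool carry_out, never from a script. Its argument "series" is a list of rows, each a list of 2 entries, a list of its own where there are three numbers: the shift along the tool's x, y, z in cm, then the turn, a rotation vector about the tool's x, y, z in degrees. In form: [[[tx, ty, tz], [rx, ry, rz]], ...]. A call has 1 to 5 rows; each row shifts and turns the commanded pose from where the row before left it, along the tool's axes as they then stand; what a row does not reach is not made up. A row lasts 1/12 s, in which the tool goes at most 41.7 mm and 7.16 degrees, less where a joint would pass 70% of its speed; a pose out of reach is approached as far as the arm can. A call with a gripper value outside its range is refused whole. "claw" is the closure, from 0 (fully open) to 1 (shut), set as the call begins (left out, the last holds). The fingers move at their own pace and stop on an object; "grip_force" is the grip in N (left out, the last holds). Time passes only in rows, so rows that do not move let the fingers close. It gives the time, the measured TCP pose, the force and the opening at its end, in the units of the state.
- env.get_obs(): the state, without advancing time (a new reading comes with each control period).
- env.capture(name): name is "scene" or "top"; returns a dict with "pixels" (400x640x3 uint8, red, green, blue), "intrinsics" (3x3 intrinsics, pixels), "world_to_cam" (4x4, takes a point from world to camera coordinates). Camera axes: x right, y down, z forward; pixel columns grow to the right and rows downward; lengths in m; the calibration is good to about 2 mm. A picture is of the moment at which its call begins. There is no depth.
- env.hand_in(): hands the job in, once; it reports no verdict.
Trained networks look in a picture, given as the dict that the camera call returned (one of the last four; its "shot" number tells which), for a name from the list of things; names that differ only in an ending like _2 or _b are one class to them, and where a whole thing is asked for, a point or a joint stands for the part that bears it (a point fixed in the world has none). Each returns a list of dicts, best first, with "conf" (0 to 1); they miss things now and then, are a little off and sometimes report something else, mostly with a low value. They report only what shows in the picture. A call takes as long as a camera call. They do not tell look-alikes from the thing itself.
- env.trace(picture, target): "pixels" (400x640 bool, what is visible of it) and "pixel" ([column, row] in pixels, amid what is visible of it).
- env.pinpoint(picture, target): "pixel" ([column, row] in pixels: a listed point, or the origin of a listed thing).
The state is a dict: "clock": time; "joints": joint angles; "joint_vel": joint speeds; "joint_efforts": joint torques, N m; "tool_pos": TCP position; "tcp_rot": TCP orientation; "force": force on the tool from outside, world axes, zero at the start; "wrist_torque": the same for the moment, N m; "finger_gap": finger opening in m.
Only numpy, scipy, OpenCV 4.12 (cv2) and the standard library are available. Lean on these libraries where they do the work, as an engineer would, in place of code of your own. Each camera call takes 0.05 s, during which the arm holds its last target. There are 200 camera calls.

TASK

The yellow horseshoe spacer on the grey clamp stand has to go back to stock. Nobody knows whether the brass crank nut has a left-hand or a right-hand thread: feel gently which way it gives without straining the crank against the tight side, back the nut off about three quarters of a turn, then slide the spacer out from under it and lay it flat in the empty blue bin. Leave the other parts on the bench where they are.

Things in the scene. Friction and masses are not known exactly. Their poses are not given: they have to be found in the camera images.
- stand: grey clamp stand fixed to the bench: block 117 x 80 mm, 80 mm high, on a 150 x 110 x 12 mm foot. Origin at bench height on the axis of its upright 14 mm stud (top at 139 mm), z up, +x the way the spacer slides out. On the block's top two guide rails along x, 7 mm high, 59 mm apart, ending with the block at x = 42 mm. Nothing shows the thread's hand.
- nut (a joint): turn of the brass nut in rad, counter-clockwise from above positive; 0 at the start, done up tight. The hand differs from run to run, more often left: a right-hand nut loosens counter-clockwise, a left-hand one clockwise (values fall). Tightening, it gives under 0.06 rad and then stops dead; loosening, it turns against a steady 0.35 N m and stops at 5 rad.
- nut_lift (a joint): height in m by which nut and crank have risen on the stud, 0 at the start; about 1.7 mm per rad of loosening, the same for either thread. The nut's 40 mm flange starts about 1 mm above the spacer's plate.
- crank (a joint): wind-up in rad of the blue crank arm on the nut, counter-clockwise positive: a torsion spring of 4 N m per rad, 0 when nobody pushes. Steady turning winds it about 0.09 rad; 0.25 rad either way (1 N m, 20 N at the knob) overstrains it and must not happen. The arm's angle about the stud is joint nut plus joint crank.
- knob_mid (a point): middle of the black upright knob at the end of the crank arm: 18 mm across, 29 mm tall, spinning freely on its pin, 50 mm from the stud's axis; at the start on the stand's -x side with its middle 141 mm above the bench. The top of the blue arm is 15 mm below this point.
- spacer: yellow horseshoe spacer, loose, about 100 g: plate 10 mm thick, 56 mm wide from x = -30 to 40 mm, then a 24 mm tongue to x = 82 mm. Origin on its underside (80 mm up at the start), on the stud's axis. Slot 20 mm wide, open to -x, ends at x = 12 mm. 5 mm ridges at x = -30 to -20 mm catch on the nut's flange until it is 5 mm up; clear of the stud after about 45 mm.
- lug_mid (a point): middle of the spacer's upright finger lug near the tongue's end, 75 mm along the spacer's x and 23 mm above its underside; the lug is 14 mm along x, 16 mm wide across, and stands 26 mm above the plate.
- blue_bin: blue open bin fixed to the bench, 150 (x) x 160 (y) mm, 40 mm high, walls and floor 4 mm; origin under its centre
- grey_bin: grey bin of the same size beside it, not to be used; the two change places from run to run
- bush: loose brass bush 36 mm across, 30 mm high, in the grey bin; leave alone
- sleeve_1: loose steel sleeve 54 mm across, 70 mm high; leave alone
- sleeve_2: loose steel sleeve like sleeve_1; leave alone
- flange: loose brass flange 72 mm across, 32 mm high; leave alone
- wrench: loose steel wrench lying on the bench; leave alone
- gauge: loose upright copper rod 24 mm across, 100 mm high; leave alone
- carton: loose cardboard box 100 x 80 x 60 mm; leave alone
There are look-alikes about, which are no part of the job. There is more than one size of the spacer; the job needs the largest. What is shaped like the stand but green is not meant.

How it is judged:
By the outcome, as a careful person would: the job done as asked, in the order asked, and still so for the second after the job is handed in, with the robot touching nothing.
It also fails if it takes over 72 s, if anything falls off the work surface, if the arm or the gripper's body presses on something with over 40 N, if the wrist force passes 120 N, or if a joint passes its speed limit or range.

## Working session

There is one attempt and no reset: what is moved stays moved. The work goes in short steps, Python scripts to look and compute and a tool call to move; the robot and the scene stay as the last step left them, time stands still between calls to the robot, and variables do not carry over. Pictures are saved under pics/ and viewed, about 8 in all and at most 12, crops included, and the job is handed in when it is done.

Besides the shell and the picture viewer there is one more tool, called after "Emit:" as a command line: name --argument value ..., lists and objects as JSON in quotes. carry_out: Moves the arm, as the interface text tells. Its arguments: {"type":"object","properties":{"series":{"type":"array"},"claw":{"type":"number"},"grip_force":{"type":"number"}},"required":["series"]}

```bash
ls; mkdir -p pics
cat > h.py <<'E'
import numpy as np, cv2
from rig import env
from scipy.spatial.transform import Rotation as R
def save(p,name,box=None,s=1):
    im=p["pixels"][...,::-1]
    if box: im=im[box[1]:box[3],box[0]:box[2]]
    if s!=1: im=cv2.resize(im,None,fx=s,fy=s,interpolation=cv2.INTER_CUBIC)
    cv2.imwrite("pics/"+name,np.ascontiguousarray(im))
def ray(p,px):
    K=p["intrinsics"];T=p["world_to_cam"];Rm=T[:3,:3];t=T[:3,3]
    d=Rm.T@np.linalg.inv(K)@np.array([px[0],px[1],1.]);return -Rm.T@t,d
def atz(p,px,z):
    c,d=ray(p,px);return c+d*(z-c[2])/d[2]
def proj(p,X):
    T=p["world_to_cam"];c=T[:3,:3]@np.asarray(X)+T[:3,3];u=p["intrinsics"]@c;return u[:2]/u[2]
def tri(obs):
    A=np.zeros((3,3));b=np.zeros(3)
    for p,px in obs:
        c,d=ray(p,px);d=d/np.linalg.norm(d);M=np.eye(3)-np.outer(d,d);A+=M;b+=M@c
    return np.linalg.solve(A,b)
E
python3 - <<'E'
from h import *
np.set_printoptions(precision=3,suppress=True)
o=env.get_obs();print(o)
s=env.capture("scene");t=env.capture("top")
save(s,"s0.png");save(t,"t0.png")
Z=dict(stand=0,spacer=.08,knob_mid=.141,lug_mid=.103,blue_bin=0,grey_bin=0,gauge=0,carton=0,sleeve_1=0,flange=0,wrench=0,bush=.004)
for n,z in Z.items():
    for nm,p in (("s",s),("t",t)):
        for r in env.pinpoint(p,n):
            if r["conf"]>.2: print(n,nm,round(r["conf"],2),np.array(r["pixel"]),atz(p,r["pixel"],z))
print(ray(s,(320,200))[0],ray(t,(320,200)))
E
```

```text
pics
{'clock': 0.0, 'joints': array([-1.23 ,  0.3  ,  1.522, -0.   ,  1.321, -0.067]), 'joint_vel': array([ 0.   , -0.002, -0.001, -0.001,  0.001,  0.001]), 'joint_efforts': array([ -0.001, -53.181, -35.274,   0.071,   0.024,  -0.   ]), 'tool_pos': array([ 0.218, -0.505,  0.205]), 'tcp_rot': array([-0.591,  0.389, -0.388,  0.591]), 'force': array([ 0.29 , -0.504, -0.224]), 'wrist_torque': array([-0.009,  0.029,  0.051]), 'finger_gap': 0.09406788020925244}
stand s 0.69 [299.4 224. ] [ 0.557 -0.114  0.   ]
stand s 0.69 [282. 176.] [ 0.38  -0.291  0.   ]
stand s 0.61 [328.2 181.1] [ 0.333 -0.143  0.   ]
stand t 0.96 [345.3 199.5] [ 0.565 -0.114  0.   ]
stand t 0.86 [355.3 267.7] [ 0.358 -0.145  0.   ]
spacer s 0.91 [296.9 203.4] [ 0.566 -0.113  0.08 ]
spacer s 0.69 [349.4 214.9] [0.542 0.031 0.08 ]
spacer s 0.6 [233.8 250.9] [ 0.788 -0.147  0.08 ]
spacer s 0.54 [334.6 246.8] [0.663 0.052 0.08 ]
spacer t 0.91 [347.5 195.4] [ 0.568 -0.116  0.08 ]
spacer t 0.69 [311.5 239.5] [ 0.439 -0.013  0.08 ]
spacer t 0.67 [302.2 188.9] [0.585 0.016 0.08 ]
knob_mid s 0.63 [282.3 175.5] [ 0.547 -0.167 
[... 761 characters left out ...]
  0.   ]
gauge t 0.41 [323.4 155.7] [ 0.7   -0.045  0.   ]
carton t 0.71 [432.3 272.8] [ 0.345 -0.378  0.   ]
sleeve_1 s 0.84 [246.3 180.7] [ 0.458 -0.378  0.   ]
sleeve_1 s 0.63 [197.  212.3] [ 0.656 -0.404  0.   ]
sleeve_1 t 0.67 [445.3 171.7] [ 0.655 -0.421  0.   ]
sleeve_1 t 0.57 [433.5 236. ] [ 0.456 -0.383  0.   ]
flange s 0.98 [341.  303.7] [ 0.745  0.112 -0.   ]
flange t 0.6 [275.1 141.4] [0.743 0.105 0.   ]
wrench s 0.81 [234.2 251.1] [ 0.73  -0.207  0.   ]
wrench t 0.86 [377.4 150.3] [ 0.719 -0.212  0.   ]
bush s 0.54 [433.7 286.8] [0.6   0.281 0.004]
bush t 0.51 [218.7 180.5] [0.618 0.275 0.004]
[1.262 0.356 0.735] (array([ 0.394, -0.043,  1.487]), array([ 0.112,  0.005, -0.994]))
```

Run:
```python
import cv2
a=cv2.imread("pics/s0.png")[110:330,180:520];b=cv2.imread("pics/t0.png")[120:310,180:460]
cv2.imwrite("pics/s0c.png",cv2.resize(a,None,fx=2.3,fy=2.3,interpolation=2))
cv2.imwrite("pics/t0c.png",cv2.resize(b,None,fx=2.8,fy=2.8,interpolation=2))
```

```text
(no output)
```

View pics/s0c.png

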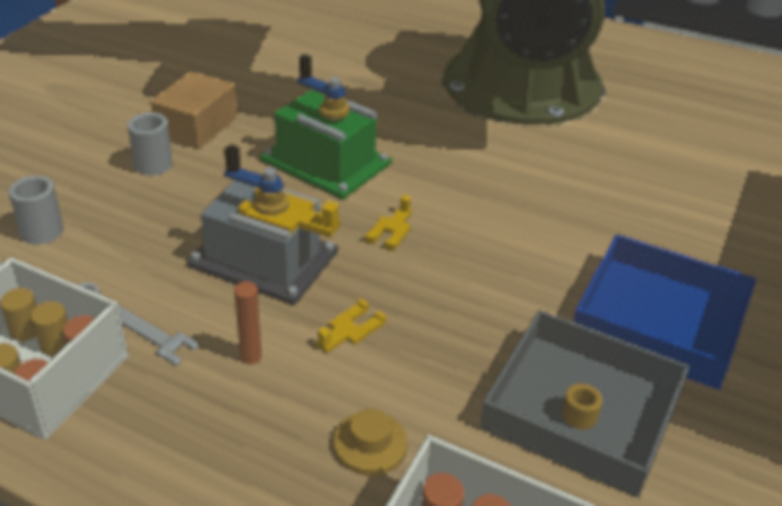

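View pics/t0c.png

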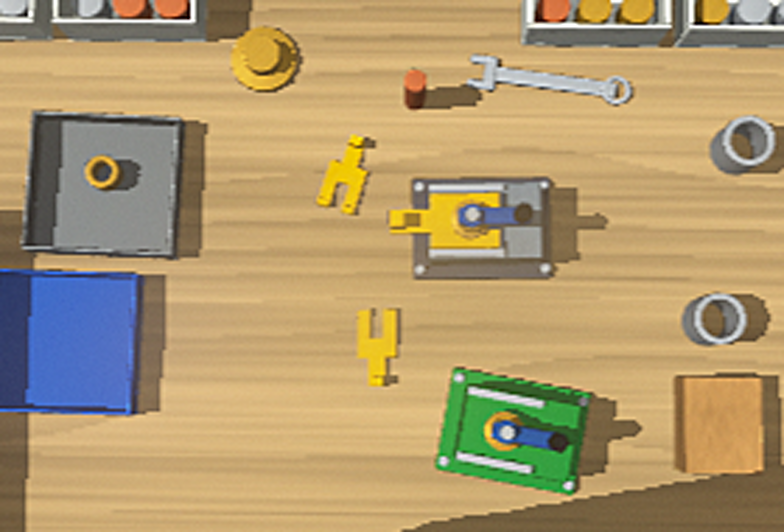

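The scene crop shows the grey stand's stud at about (297,190), with its knob at (281,179) and the yellow lug at (324,204). The green stand at about (326,160) is the decoy. Spacer candidates in the scene view:
- On the grey stand, (297,203): the largest, and the one clamped under the nut.
- On the bench, (349,207): smaller.
- On the bench, (333,251): smaller.

I choose the one on the grey stand. The blue bin, top view about (203,238), is empty; the grey bin holds the bush. Next I'll fit the stand's pose.

```bash
cat > fit.py <<'E'
from h import *
from scipy.optimize import least_squares
def near(p,n,guess,r=14):
    L=[x for x in env.pinpoint(p,n) if np.hypot(*(np.array(x["pixel"])-guess))<r]
    return np.array(L[0]["pixel"]) if L else None
def w(q,X): 
    c,s=np.cos(q[2]),np.sin(q[2]);return np.array([q[0]+c*X[0]-s*X[1],q[1]+s*X[0]+c*X[1],X[2]])
E
python3 - <<'E'
from fit import *
np.set_printoptions(precision=4,suppress=True)
s=env.capture("scene");t=env.capture("top")
F=dict(stand=(0,0,0),spacer=(0,0,.08),knob_mid=(-.05,0,.141),lug_mid=(.075,0,.103))
q0=[.563,-.114,1.57];obs=[]
for n,X in F.items():
    for p in (s,t):
        m=near(p,n,proj(p,w(q0,X)))
        if m is not None: obs.append((n,p,X,m))
# knob blob centres by darkness
for p in (s,t):
    g=proj(p,w(q0,(-.05,0,.141)));x,y=int(g[0]),int(g[1]);im=p["pixels"][y-9:y+10,x-9:x+10].max(2)
    ys,xs=np.where(im<50);print("dark",len(xs),xs.mean()+x-9,ys.mean()+y-9,g)
f=lambda q:np.concatenate([proj(p,w(q,X))-m for n,p,X,m in obs])
r=least_squares(f,q0,loss="soft_l1");print(r.x)
for (n,p,X,m) in obs: print(n,p["shot"],m,m-proj(p,w(r.x,X)))
for nm,p in (("s",s),("t",t)):
    q=dict(p);im=cv2.resize(p["pixels"],None,fx=6,fy=6,interpolation=cv2.INTER_CUBIC)
    pts=[(0,0,.139),(-.05,0,.1555),(-.05,0,.141),(.075,0,.116),(.075,0,.103)]+[(a,b,.012) for a in(-.09,.06) for b in (-.055,.055)]+[(a,b,.08) for a in(-.075,.042) for b in (-.04,.04)]
    for X in pts:
        u=proj(p,w(r.x,X));cv2.circle(im,tuple(int(6*v+3) for v in u),3,(255,0,255),-1)
    c=proj(p,w(r.x,(0,0,.09)));x,y=int(c[0]*6),int(c[1]*6)
    cv2.imwrite(f"pics/fit_{nm}.png",np.ascontiguousarray(im[max(0,y-260):y+260,x-200:x+200,::-1]))
a=cv2.imread("pics/fit_s.png");b=cv2.imread("pics/fit_t.png");cv2.imwrite("pics/fit.png",np.hstack([a,b]))
print(R.from_quat(env.get_obs()["tcp_rot"]).as_matrix())
E
```

```text
dark 34 280.5 179.02941176470588 [279.9588 178.8155]
dark 0 nan nan [365.8904 194.6129]
[ 0.5624 -0.1128  1.6979]
stand 3 [296.6 226.4] [-2.292   1.1127]
stand 4 [348.  198.8] [ 2.9855 -1.4883]
spacer 3 [299.  202.7] [ 1.3625 -0.0192]
spacer 4 [348.8 197.5] [2.4681 0.2979]
knob_mid 3 [279.  174.8] [-0.243  -5.2783]
lug_mid 3 [326.  205.3] [2.3174 3.1079]
lug_mid 4 [318.  200.1] [-2.6198  0.8439]
[[ 0.3966  0.      0.918 ]
 [-0.918  -0.      0.3966]
 [ 0.     -1.      0.    ]]<stdin>:13: RuntimeWarning: Mean of empty slice.
  ret = ret.dtype.type(ret / rcount)
```

View pics/fit.png

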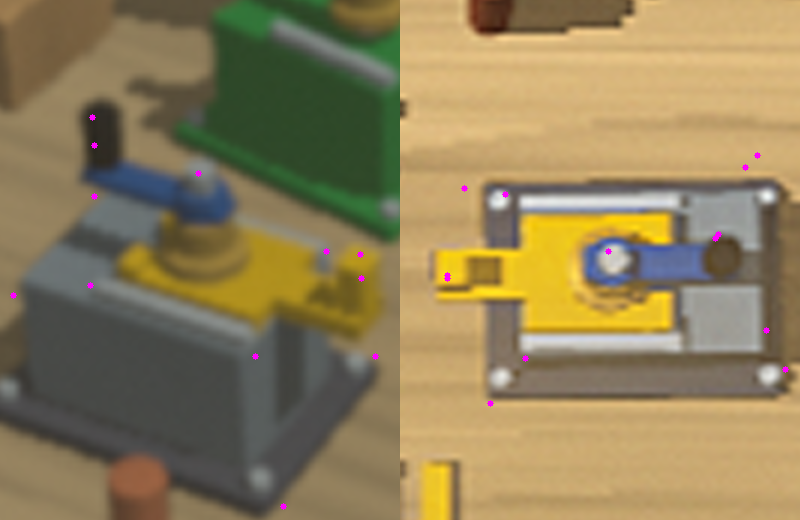

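The networks' yaw is poor: the overlay is turned about 7° off. I'll refit with hand-picked points from this crop: in the top half, stud top (612,260), knob top (722,257) and the plate corners; in the scene half, knob top (102,108) and stud top (200,168).

Run:
```python
from fit import *
np.set_printoptions(precision=4,suppress=True)
s=env.capture("scene");t=env.capture("top")
q0=np.array([.5624,-.1128,1.6979])
def org(p): c=proj(p,w(q0,(0,0,.09)));return np.array([int(c[0]*6)-200,int(c[1]*6)-260])
T=[((0,0,.139),(212,260)),((-.05,0,.1555),(322,257)),((.04,.028,.09),(121,332)),((.04,-.028,.09),(121,212)),((-.03,-.028,.09),(273,212)),((-.03,.028,.09),(273,332)),((.082,0,.09),(37,274))]
S=[((0,0,.139),(200,168)),((-.05,0,.1555),(102,108)),((-.05,0,.1265),(98,174))]
obs=[(p,X,(np.array(m)+org(p)-3)/6) for p,L in((t,T),(s,S)) for X,m in L]
for name,O in (("both",obs),("top",obs[:len(T)])):
    f=lambda q:np.concatenate([proj(p,w(q,X))-m for p,X,m in O])
    r=least_squares(f,[.563,-.113,1.57],loss="soft_l1",f_scale=.5);print(name,r.x)
    for p,X,m in obs: print(p["shot"],X,m,m-proj(p,w(r.x,X)))
print([ (n,atz(t,m,z)) for n,m,z in(("stud",obs[0][2],.139),("knob",obs[1][2],.1555))])
print("tri stud",tri([(t,obs[0][2]),(s,obs[len(T)][2])]),"knobtop",tri([(t,obs[1][2]),(s,obs[len(T)+1][2])]))
b=env.trace(t,"blue_bin");print([(x["conf"],x["pixel"],np.argwhere(x["pixels"]).min(0),np.argwhere(x["pixels"]).max(0)) for x in b])
```

```text
both [ 0.5585 -0.1146  1.5918]
6 (0, 0, 0.139) [348.     196.1667] [-0.0354  0.0818]
6 (-0.05, 0, 0.1555) [366.3333 195.6667] [-0.2351  0.4724]
6 (0.04, 0.028, 0.09) [332.8333 208.1667] [-0.5027  0.2205]
6 (0.04, -0.028, 0.09) [332.8333 188.1667] [-0.2751 -0.4506]
6 (-0.03, -0.028, 0.09) [358.1667 188.1667] [ 0.7911 -0.2296]
6 (-0.03, 0.028, 0.09) [358.1667 208.1667] [0.4658 0.446 ]
6 (0.082, 0, 0.09) [318.8333 198.5   ] [0.2052 0.1037]
5 (0, 0, 0.139) [296.8333 183.8333] [-0.011   0.0726]
5 (-0.05, 0, 0.1555) [280.5    173.8333] [0.3845 0.3006]
5 (-0.05, 0, 0.1265) [279.8333 184.8333] [-1.0514  2.2141]
top [ 0.5581 -0.1146  1.5839]
6 (0, 0, 0.139) [348.     196.1667] [-0.0593 -0.0621]
6 (-0.05, 0, 0.1555) [366.3333 195.6667] [-0.262   0.1845]
6 (0.04, 0.028, 0.09) [332.8333 208.1667] [-0.4479  0.1895]
6 (0.04, -0.028, 0.09) [332.8333 188.1667] [-0.3732 -0.4806]
6 (-0.03, -0.028, 0.09) [358.1667 188.1667] [ 0.6904 -0.4487]
6 (-0.03, 0.028, 0.09) [358.1667 208.1667] [0.5179 0.2242]
6 (0.082, 0, 0.09) [318.8333 198.5   ] [0.184  0.1873]
5 (0, 0, 0.139) [296.8333 183.8333] [-0.0706  0.1586]
5 (-0.05, 0, 0.1555) [280.5    173.8333] [0.2387 0.457 ]
5 (-0.05, 0, 0.1265) [279.8333 184.8333] [-1.1944  2.373 ]
[('stud', array([ 0.5583, -0.1145,  0.139 ])), ('knob', array([ 0.5582, -0.1639,  0.1555]))]
tri stud [ 0.5584 -0.1146  0.1387] knobtop [ 0.5585 -0.1641  0.154 ]
[(0.9, [201.2, 243.1], array([216, 172]), array([267, 230])), (0.47, [433.3, 271.5], array([254, 420]), array([288, 451]))]
```

The fit is good: stud at (0.558, -0.115), with triangulated heights of 138.7 mm for the stud top and 154 mm for the knob top. The knob is at (0.558, -0.164) and yaw is about 91°. Moving above the knob, with jaws across stand y.

Emit:
carry_out --series '[[[-1.51, 0, 3.81], [0, -6.76, 0]], [[-1.05, 0, 3.96], [0, -6.76, 0]], [[-0.58, 0, 4.06], [0, -6.76, 0]], [[-0.09, 0, 4.1], [0, -6.76, 0]], [[0.39, 0, 4.08], [0, -6.76, 0]]]' --claw 0.45 --grip_force 30

```text
clock: 2.37
tool_pos: [0.3641, -0.3585, 0.2056]
tcp_rot: [0.679, -0.198, 0.198, -0.679]
force: [0.9, -0.5, -0.1]
finger_gap: 0.064
```

Emit:
carry_out --series '[[[0.87, 0, 4.01], [0, -6.76, 0]], [[1.33, 0, 3.88], [0, -6.76, 0]], [[1.78, 0, 3.69], [0, -6.76, 0]], [[2.2, 0, 3.46], [0, -6.76, 0]], [[2.59, 0, 3.18], [0, -6.76, 0]]]'

```text
clock: 2.78
tool_pos: [0.5094, -0.2133, 0.2056]
tcp_rot: [0.707, 0.008, -0.008, -0.707]
force: [-0.4, 0.1, 0.9]
finger_gap: 0.0517
```

Emit:
carry_out --series '[[[2.48, 0, 2.41], [0, 0, 0]], [[2.48, 0, 2.42], [0, 0, 0]], [[0, 2.0, 0], [0, 0, 0]], [[0, 1.5, 0], [0, 0, 0]], [[0, 0, 0], [0, 0, 0]]]'

```text
clock: 3.2
tool_pos: [0.556, -0.165, 0.1673]
tcp_rot: [-0.706, -0.005, 0.008, 0.708]
force: [-0.4, -0.9, -0.0]
finger_gap: 0.0516
```

Run:
```python
from fit import *
np.set_printoptions(precision=4,suppress=True)
o=env.get_obs();print(o["clock"],o["tool_pos"],R.from_quat(o["tcp_rot"]).as_matrix()[:,0],o["force"],o["finger_gap"])
s=env.capture("scene");t=env.capture("top")
out=[]
for p in (s,t):
    c=proj(p,(.558,-.14,.14));x,y=int(c[0]),int(c[1])
    im=cv2.resize(p["pixels"][y-45:y+45,x-33:x+33],None,fx=6,fy=6,interpolation=2)
    for X in (o["tool_pos"],(.5583,-.164,.1555),(.5583,-.1146,.139)):
        u=(proj(p,X)-[x-33,y-45])*6+3;cv2.circle(im,tuple(int(v) for v in u),3,(255,0,255),-1)
    out.append(im)
cv2.imwrite("pics/a.png",np.hstack(out)[...,::-1])
```

```text
3.2 [ 0.556  -0.165   0.1673] [ 0.9998  0.0179 -0.0045] [-0.3748 -0.8662 -0.0089] 0.051626555318390284
```

View pics/a.png

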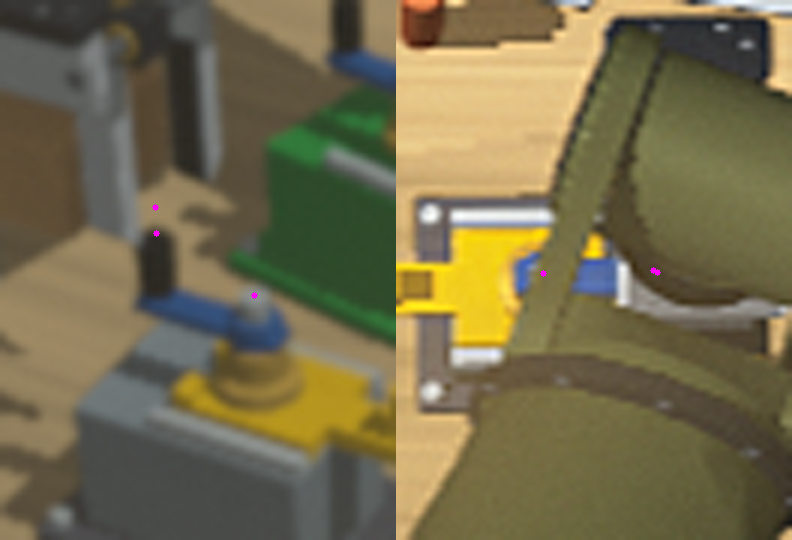

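In the scene half, the TCP mark (155,207) sits straight over the knob top (156,233), and the fingers straddle the knob. Going down and closing.

Emit:
carry_out --series '[[[0.1, 1.8, 0.05], [0, 0, 0]], [[0.05, 1.8, 0.05], [0, 0, 0]], [[0, 0, 0], [0, 0, 0]], [[0, 0, 0], [0, 0, 0]], [[0, 0, 0], [0, 0, 0]]]'

```text
clock: 3.72
tool_pos: [0.559, -0.1654, 0.1362]
tcp_rot: [0.707, 0.007, -0.005, -0.707]
force: [0.0, 0.2, -0.4]
finger_gap: 0.0514
```

Emit:
carry_out --series '[[[0, 0, 0], [0, 0, 0]], [[0, 0, 0], [0, 0, 0]], [[0, 0, 0], [0, 0, 0]], [[0, 0, 0], [0, 0, 0]], [[0, 0, 0], [0, 0, 0]]]' --claw 1.0 --grip_force 30

```text
clock: 4.13
tool_pos: [0.5585, -0.165, 0.1347]
tcp_rot: [0.707, 0.006, -0.006, -0.707]
force: [1.2, -0.5, -0.4]
finger_gap: 0.0217
```

Emit:
carry_out --series '[[[0, 0, 0], [0, 0, 0]], [[0, 0, 0], [0, 0, 0]], [[0, 0, 0], [0, 0, 0]]]'

```text
clock: 4.38
tool_pos: [0.5587, -0.165, 0.1347]
tcp_rot: [0.707, 0.006, -0.006, -0.707]
force: [2.6, -0.5, 1.3]
finger_gap: 0.0171
```

Gripped: the gap is 17.1 mm against an 18 mm knob. Now I'll feel clockwise gently (knob toward world -x). The commanded shift stays under 10 mm, so wind-up can't exceed 0.2 rad.

Emit:
carry_out --series '[[[-0.2, 0, 0], [0, 0, 0]], [[-0.2, 0, 0], [0, 0, 0]], [[0, 0, 0], [0, 0, 0]], [[0, 0, 0], [0, 0, 0]]]'

```text
clock: 4.72
tool_pos: [0.5548, -0.1649, 0.1347]
tcp_rot: [0.707, 0.007, -0.005, -0.707]
force: [6.2, 0.4, -0.3]
finger_gap: 0.0168
```

Emit:
carry_out --series '[[[-0.2, 0, 0], [0, 0, 0]], [[0, 0, 0], [0, 0, 0]], [[0, 0, 0], [0, 0, 0]]]'

```text
clock: 4.97
tool_pos: [0.5529, -0.1649, 0.1346]
tcp_rot: [-0.707, -0.007, 0.005, 0.707]
force: [6.3, 2.3, -1.4]
finger_gap: 0.0173
```

Emit:
carry_out --series '[[[-0.2, 0, 0], [0, 0, 0]], [[0, 0, 0], [0, 0, 0]], [[0, 0, 0], [0, 0, 0]]]'

```text
clock: 5.22
tool_pos: [0.5509, -0.1648, 0.1346]
tcp_rot: [-0.707, -0.007, 0.005, 0.707]
force: [6.3, 2.3, -1.0]
finger_gap: 0.0173
```

Emit:
carry_out --series '[[[-0.2, 0, 0.03], [0, 0, 0]], [[0, 0, 0], [0, 0, 0]], [[0, 0, 0], [0, 0, 0]]]'

```text
clock: 5.47
tool_pos: [0.5489, -0.1645, 0.1346]
tcp_rot: [-0.707, -0.007, 0.005, 0.707]
force: [7.3, 2.4, -2.1]
finger_gap: 0.0173
```

The force plateaus at about 6–7 N over 10 mm; a dead stop would give at least 11 N. So clockwise is the loosening direction and the thread is left-hand. Computing the arc rows.

```bash
cat > arc.py <<'E'
from h import *
import sys
# usage: arc.py psi_end step : from measured pose, clockwise, rising 1.7 mm/rad from z at psi=.15
o=env.get_obs();M=R.from_quat(o["tcp_rot"]).as_matrix();S=np.array([.5583,-.1146]);r=.05
d=o["tool_pos"][:2]-S;psi=np.arctan2(-d[0],-d[1])%(2*np.pi);print("psi",psi,"r",np.hypot(*d),"z",o["tool_pos"][2])
end,st=float(sys.argv[1]),float(sys.argv[2]);n=int(np.ceil((end-psi)/st));P=o["tool_pos"]
for i,a in enumerate(np.linspace(psi,end,n+1)[1:]):
    Q=np.array([S[0]-r*np.sin(a),S[1]-r*np.cos(a),.1346+.0017*(a-.15)])
    print(i,np.round(M.T@(Q-P)*100,2).tolist());P=Q
E
python3 arc.py 4.8 .16
```

```text
psi 0.18593543687437583 r 0.05081870858319585 z 0.1345528909717118
0 [-0.75, -0.04, 0.3]
1 [-0.72, -0.03, 0.34]
2 [-0.66, -0.03, 0.45]
3 [-0.58, -0.03, 0.55]
4 [-0.48, -0.03, 0.63]
5 [-0.38, -0.03, 0.7]
6 [-0.26, -0.03, 0.75]
7 [-0.14, -0.03, 0.78]
8 [-0.01, -0.03, 0.79]
9 [0.11, -0.03, 0.79]
10 [0.24, -0.03, 0.76]
11 [0.35, -0.03, 0.71]
12 [0.46, -0.03, 0.65]
13 [0.56, -0.03, 0.56]
14 [0.64, -0.03, 0.47]
15 [0.71, -0.03, 0.36]
16 [0.76, -0.03, 0.25]
17 [0.79, -0.03, 0.12]
18 [0.79, -0.03, -0.0]
19 [0.78, -0.03, -0.13]
20 [0.75, -0.03, -0.25]
21 [0.7, -0.03, -0.37]
22 [0.64, -0.03, -0.48]
23 [0.55, -0.03, -0.57]
24 [0.46, -0.03, -0.65]
25 [0.35, -0.03, -0.71]
26 [0.23, -0.03, -0.76]
27 [0.11, -0.03, -0.79]
28 [-0.02, -0.03, -0.79]
```

Emit:
carry_out --series '[[[-0.75, -0.04, 0.3], [0, 0, 0]], [[-0.72, -0.03, 0.34], [0, 0, 0]], [[-0.66, -0.03, 0.45], [0, 0, 0]], [[-0.58, -0.03, 0.55], [0, 0, 0]], [[-0.48, -0.03, 0.63], [0, 0, 0]]]'

```text
clock: 5.88
tool_pos: [0.5163, -0.1427, 0.1358]
tcp_rot: [0.707, 0.007, -0.005, -0.707]
force: [11.3, -1.0, -8.4]
finger_gap: 0.0174
```

```bash
python3 arc.py 4.8 .16 | head -8; python3 -c "
from rig import env;print(env.get_obs())"
```

```text
psi 0.9806318384745198 r 0.05050913241953883 z 0.135772062943234
0 [-0.33, -0.05, 0.73]
1 [-0.26, -0.03, 0.75]
2 [-0.14, -0.03, 0.78]
3 [-0.01, -0.03, 0.79]
4 [0.11, -0.03, 0.79]
5 [0.24, -0.03, 0.76]
6 [0.35, -0.03, 0.71]
{'clock': 5.8833, 'joints': array([-3.38168719e-01,  3.35184840e-01,  1.64433967e+00,  2.95900677e-04,
        1.16016315e+00, -3.54813332e-01]), 'joint_vel': array([ 0.09840085, -0.16187358,  0.21230137, -0.00044119, -0.05038109,
        0.09622628]), 'joint_efforts': array([ -1.41827837, -54.84969735, -31.66700721,  -0.31767645,
         3.19203638,  -0.26051162]), 'tool_pos': array([ 0.51633453, -0.14270822,  0.13577206]), 'tcp_rot': array([ 0.70722078,  0.0065091 , -0.00517694, -0.70694384]), 'force': array([11.29295742, -1.03503572, -8.38293541]), 'wrist_torque': array([-0.49108893, -2.35530692,  0.03462653]), 'finger_gap': 0.017434921276830603}
```

The nut turns: about 7 N tangential. There is also about 9 N of inward pull, so my circle's centre is roughly 1 mm off. Shifting the centre by +1 mm in x and easing the rise.

```bash
sed -i 's/S=np.array(\[.5583,-.1146\])/S=np.array([.5593,-.1148])/; s/\.1346+/.1342+/' arc.py; python3 arc.py 4.8 .16 | head -7
```

```text
psi 0.9947376004494689 r 0.05123377900599155 z 0.135772062943234
0 [-0.26, -0.01, 0.77]
1 [-0.25, -0.03, 0.75]
2 [-0.13, -0.03, 0.78]
3 [-0.0, -0.03, 0.79]
4 [0.12, -0.03, 0.78]
5 [0.24, -0.03, 0.75]
```

Emit:
carry_out --series '[[[-0.26, 0.0, 0.77], [0, 0, 0]], [[-0.25, -0.02, 0.75], [0, 0, 0]], [[-0.13, -0.02, 0.78], [0, 0, 0]], [[0, -0.02, 0.79], [0, 0, 0]]]'

```text
clock: 6.22
tool_pos: [0.509, -0.1126, 0.1366]
tcp_rot: [0.708, 0.006, -0.006, -0.706]
force: [2.6, -7.5, -3.1]
finger_gap: 0.0172
```

```bash
cat >> arc.py <<'E'
f=o["force"];print("tang",f[:2]@[-np.cos(psi),np.sin(psi)],"out",f[:2]@[-np.sin(psi),-np.cos(psi)],"fz",f[2],o["clock"])
E
python3 arc.py 4.8 .16 |sed -n '1,8p;$p'
```

```text
psi 1.6146415713229616 r 0.05035259056558305 z 0.13662399662247574
0 [0.15, -0.04, 0.79]
1 [0.23, -0.03, 0.76]
2 [0.35, -0.03, 0.71]
3 [0.46, -0.03, 0.65]
4 [0.56, -0.03, 0.57]
5 [0.64, -0.03, 0.47]
6 [0.71, -0.03, 0.36]
tang -7.396002525328326 out -2.949133250702471 fz -3.0676083444777835 6.2167
```

Emit:
carry_out --series '[[[0.15, -0.03, 0.79], [0, 0, 0]], [[0.23, -0.03, 0.76], [0, 0, 0]], [[0.35, -0.03, 0.71], [0, 0, 0]], [[0.46, -0.03, 0.65], [0, 0, 0]], [[0.56, -0.03, 0.57], [0, 0, 0]]]'

```text
clock: 6.63
tool_pos: [0.5252, -0.0775, 0.1378]
tcp_rot: [0.708, 0.005, -0.007, -0.706]
force: [-4.0, -8.5, -0.9]
finger_gap: 0.017
```

```bash
python3 arc.py 4.8 .16 |sed -n '1,8p;$p'
```

```text
psi 2.4011922055220394 r 0.05049003108834417 z 0.13777388996749507
0 [0.67, -0.05, 0.44]
1 [0.71, -0.03, 0.37]
2 [0.76, -0.03, 0.25]
3 [0.79, -0.03, 0.13]
4 [0.8, -0.03, 0.0]
5 [0.79, -0.03, -0.12]
6 [0.76, -0.03, -0.25]
tang -8.693081054031733 out -3.551625134233995 fz -0.9066108704498703 6.6333
```

Emit:
carry_out --series '[[[0.67, -0.04, 0.43], [0, 0, 0]], [[0.71, -0.03, 0.37], [0, 0, 0]], [[0.76, -0.03, 0.25], [0, 0, 0]], [[0.79, -0.03, 0.12], [0, 0, 0]], [[0.8, -0.03, 0.0], [0, 0, 0]]]'

```text
clock: 7.05
tool_pos: [0.5618, -0.0646, 0.139]
tcp_rot: [0.707, 0.004, -0.008, -0.707]
force: [-8.2, -2.0, 0.1]
finger_gap: 0.0171
```

```bash
python3 arc.py 4.8 .16 |sed -n '1,8p;$p'
```

```text
psi 3.190634909438196 r 0.05021063343554255 z 0.1390000125801487
0 [0.72, -0.07, -0.12]
1 [0.7, -0.03, -0.21]
2 [0.66, -0.03, -0.31]
3 [0.61, -0.03, -0.4]
4 [0.55, -0.03, -0.48]
5 [0.47, -0.03, -0.56]
6 [0.38, -0.03, -0.62]
tang -8.064678506192994 out -2.356595965880664 fz 0.09361683147210353 7.05
```

Emit:
carry_out --series '[[[0.72, -0.05, -0.12], [0, 0, 0]], [[0.7, -0.03, -0.21], [0, 0, 0]], [[0.66, -0.03, -0.31], [0, 0, 0]], [[0.61, -0.03, -0.4], [0, 0, 0]], [[0.55, -0.03, -0.48], [0, 0, 0]]]'

```text
clock: 7.47
tool_pos: [0.5943, -0.0787, 0.1404]
tcp_rot: [-0.707, -0.004, 0.008, 0.708]
force: [-8.1, 3.3, -0.2]
finger_gap: 0.017
```

```bash
python3 arc.py 4.8 .16 |sed -n '1,8p;$p'
```

```text
psi 3.911928587680187 r 0.05031273064328807 z 0.1403700096670988
0 [0.46, -0.05, -0.58]
1 [0.39, -0.03, -0.63]
2 [0.3, -0.03, -0.68]
3 [0.19, -0.03, -0.71]
4 [0.09, -0.03, -0.73]
5 [-0.02, -0.03, -0.74]
tang -8.120943154845921 out -3.252739689047254 fz -0.24764286139905223 7.4667
tang -8.120943154845921 out -3.252739689047254 fz -0.24764286139905223 7.4667
```

Emit:
carry_out --series '[[[0.46, -0.04, -0.58], [0, 0, 0]], [[0.39, -0.03, -0.63], [0, 0, 0]], [[0.3, -0.03, -0.68], [0, 0, 0]], [[0.19, -0.03, -0.71], [0, 0, 0]], [[0.09, -0.03, -0.73], [0, 0, 0]]]'

```text
clock: 7.88
tool_pos: [0.6096, -0.1111, 0.1418]
tcp_rot: [-0.706, -0.005, 0.008, 0.708]
force: [-2.7, 8.1, -4.2]
finger_gap: 0.0172
```

Emit:
carry_out --series '[[[-0.02, -0.03, -0.74], [0, 0, 0]], [[0, 0, 0], [0, 0, 0]], [[0, 0, 0], [0, 0, 0]], [[0, 0, 0], [0, 0, 0]]]'

```text
clock: 8.22
tool_pos: [0.6096, -0.1187, 0.1421]
tcp_rot: [-0.706, -0.005, 0.007, 0.708]
force: [-0.9, 5.8, -4.2]
finger_gap: 0.017
```

```bash
python3 arc.py 4.81 .16
```

```text
psi 4.789467188930097 r 0.050465919229638 z 0.14213701568849274
0 [-0.06, 0.0, -0.1]
tang -5.756474136875488 out -1.317963294445073 fz -4.151448118521813 8.2167
```

The nut is at about 4.7 rad. Releasing with a small opening, because the jaws are now radial to the stud, then lifting.

Emit:
carry_out --series '[[[0, 0, 0], [0, 0, 0]], [[0, 0, 0], [0, 0, 0]], [[0, 0, 0], [0, 0, 0]], [[0, -1.5, 0], [0, 0, 0]], [[0, -3.0, 0], [0, 0, 0]]]' --claw 0.68

```text
clock: 8.63
tool_pos: [0.6092, -0.1194, 0.1856]
tcp_rot: [-0.707, -0.004, 0.008, 0.708]
force: [1.5, -0.3, -0.1]
finger_gap: 0.0301
```

Emit:
carry_out --series '[[[0, -2.0, 2.0], [0, 0, 0]], [[-0.5, -2.0, 3.5], [0, 0, 0]], [[-1.5, 0, 3.0], [0, 0, 0]], [[-1.5, 0, 0.5], [0, 0, 0]], [[-1.0, 0, 0], [0, 0, 0]]]' --claw 0.55

```text
clock: 9.05
tool_pos: [0.5632, -0.0286, 0.2289]
tcp_rot: [0.707, 0.007, -0.007, -0.707]
force: [0.2, -0.7, -0.2]
finger_gap: 0.0424
```

Run:
```python
from fit import *
np.set_printoptions(precision=4,suppress=True)
o=env.get_obs();print(o["clock"],o["tool_pos"],R.from_quat(o["tcp_rot"]).as_matrix(),o["force"],o["finger_gap"])
s=env.capture("scene");t=env.capture("top")
q=(.559,-.1147,1.588)
for p in (s,t):
    for n,X in (("lug_mid",(.075,0,.103)),("spacer",(0,0,.08)),("knob_mid",(0,-.05,.149)),("blue_bin",None)):
        print(p["shot"],n,None if X is None else proj(p,w(q,X)),[(r["conf"],r["pixel"]) for r in env.pinpoint(p,n)][:3])
out=[]
for p in (s,t):
    c=proj(p,(.558,-.09,.12));x,y=int(c[0]),int(c[1])
    im=cv2.resize(p["pixels"][y-45:y+45,x-33:x+33],None,fx=6,fy=6,interpolation=2)
    for X in (o["tool_pos"],w(q,(.075,0,.116)),w(q,(.082,0,.09)),w(q,(0,0,.139))):
        u=(proj(p,X)-[x-33,y-45])*6+3;cv2.circle(im,tuple(int(v) for v in u),3,(255,0,255),-1)
    out.append(im)
cv2.imwrite("pics/b.png",np.hstack(out)[...,::-1])
```

```text
9.05 [ 0.5632 -0.0286  0.2289] [[ 0.9998  0.0006 -0.0191]
 [ 0.0191 -0.0002  0.9998]
 [ 0.0006 -1.     -0.0002]] [ 0.1609 -0.6843 -0.2431] 0.042409137476320594
9 lug_mid [322.3268 203.0539] [(0.78, [320.5, 252.3]), (0.68, [354.1, 199.4])]
9 spacer [297.6979 201.8287] [(0.82, [296.9, 201.6]), (0.73, [337.3, 245.4]), (0.7, [348.1, 215.1])]
9 knob_mid [286.1647 190.8453] [(0.47, [287.4, 187.4])]
9 blue_bin None [(0.77, [469.0, 247.3]), (0.45, [235.9, 249.5])]
10 lug_mid [321.102  197.5771] []
10 spacer [346.9835 198.3676] [(0.5, [345.9, 197.8])]
10 knob_mid [348.0785 177.5421] [(0.39, [379.5, 280.1]), (0.38, [346.6, 180.0])]
10 blue_bin None [(0.79, [203.1, 241.1]), (0.65, [274.3, 141.4])]
```

View pics/b.png

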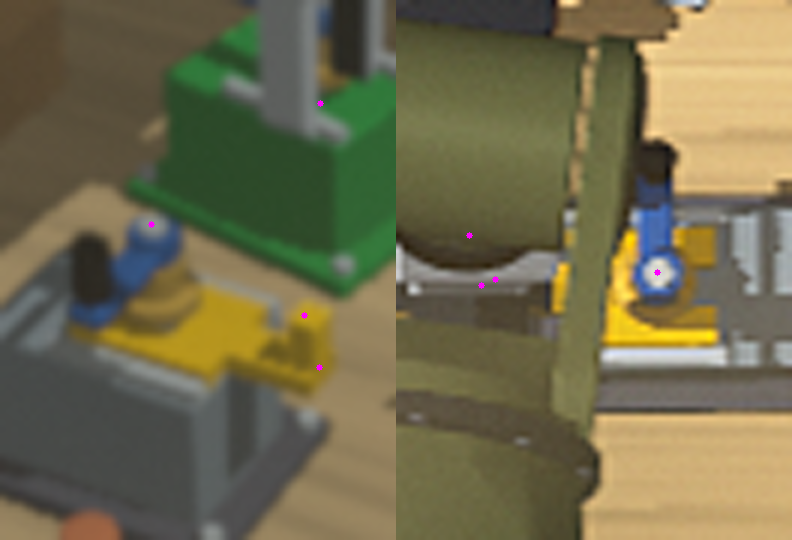

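The nut is up and the crank now stands at stand -y, well clear. In the scene half, the predicted lug top (305,315) falls on the lug seen at about (310,312). Going down over the lug.

Emit:
carry_out --series '[[[-0.55, 2.0, -1.0], [0, 0, 0]], [[0, 4.0, 0], [0, 0, 0]], [[0, 3.5, 0], [0, 0, 0]], [[0, 0, 0], [0, 0, 0]], [[0, 0, 0], [0, 0, 0]]]'

```text
clock: 9.97
tool_pos: [0.5585, -0.0405, 0.133]
tcp_rot: [-0.707, -0.005, 0.007, 0.707]
force: [0.1, 0.3, 0.7]
finger_gap: 0.0424
```

Run:
```python
from fit import *
np.set_printoptions(precision=4,suppress=True)
o=env.get_obs();print(o["clock"],o["tool_pos"],o["force"],o["finger_gap"])
s=env.capture("scene");q=(.559,-.1147,1.588);p=s
c=proj(p,(.558,-.05,.12));x,y=int(c[0]),int(c[1])
im=cv2.resize(p["pixels"][y-30:y+30,x-30:x+30],None,fx=9,fy=9,interpolation=2)
for X in (o["tool_pos"],w(q,(.075,0,.116))):
    u=(proj(p,X)-[x-30,y-30])*9+4;cv2.circle(im,tuple(int(v) for v in u),3,(255,0,255),-1)
cv2.imwrite("pics/c.png",im[...,::-1])
```

```text
9.9667 [ 0.5585 -0.0405  0.133 ] [0.1292 0.2935 0.7291] 0.04236940060840906
```

View pics/c.png

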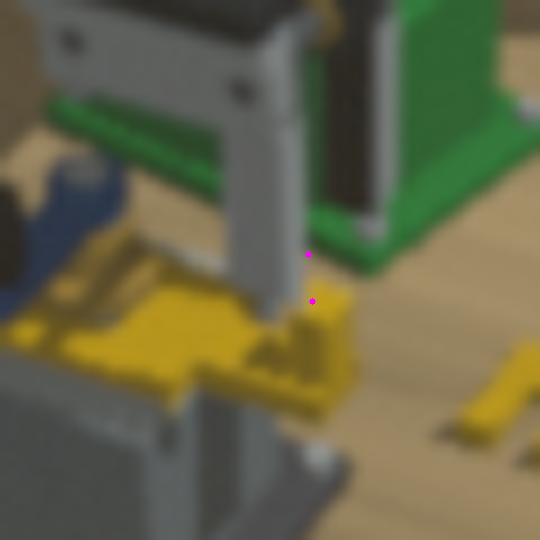

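The lug top is at about (322,298), roughly 1 px right of the mark, so I add 2 mm in +y. Descending and gripping.

Emit:
carry_out --series '[[[0, 2.0, 0.25], [0, 0, 0]], [[0, 1.8, 0], [0, 0, 0]], [[0, 0, 0], [0, 0, 0]], [[0, 0, 0], [0, 0, 0]]]'

```text
clock: 10.35
tool_pos: [0.5596, -0.038, 0.0972]
tcp_rot: [0.707, 0.007, -0.005, -0.707]
force: [-0.6, 0.4, 0.6]
finger_gap: 0.0426
```

Emit:
carry_out --series '[[[0, 0, 0], [0, 0, 0]], [[0, 0, 0], [0, 0, 0]], [[0, 0, 0], [0, 0, 0]], [[0, 0, 0], [0, 0, 0]], [[0, 0, 0], [0, 0, 0]]]' --claw 1.0 --grip_force 45

```text
clock: 10.77
tool_pos: [0.559, -0.038, 0.0959]
tcp_rot: [0.707, 0.006, -0.006, -0.707]
force: [1.1, 1.2, 3.4]
finger_gap: 0.0157
```

Emit:
carry_out --series '[[[0, 0, 0], [0, 0, 0]], [[0, 0, 0], [0, 0, 0]]]'

```text
clock: 10.93
tool_pos: [0.559, -0.0379, 0.0958]
tcp_rot: [0.707, 0.006, -0.006, -0.707]
force: [-0.2, 0.9, 5.1]
finger_gap: 0.0157
```

Gripped: gap 15.7 mm on the 16 mm lug. Sliding out along stand +x.

Emit:
carry_out --series '[[[0, -0.02, 0.5], [0, 0, 0]], [[0, 0, 0.8], [0, 0, 0]], [[0, 0, 0.8], [0, 0, 0]], [[0, 0, 0], [0, 0, 0]]]'

```text
clock: 11.27
tool_pos: [0.5585, -0.0152, 0.0957]
tcp_rot: [-0.707, -0.006, 0.006, 0.707]
force: [-0.6, 3.8, 5.8]
finger_gap: 0.0156
```

Emit:
carry_out --series '[[[0, -0.02, 1.2], [0, 0, 0]], [[0, 0, 1.5], [0, 0, 0]], [[0, 0, 1.5], [0, 0, 0]], [[0, 0, 1.5], [0, 0, 0]], [[0, 0, 0], [0, 0, 0]]]'

```text
clock: 11.68
tool_pos: [0.5569, 0.0429, 0.0952]
tcp_rot: [-0.707, -0.006, 0.007, 0.707]
force: [-0.6, 0.3, -1.4]
finger_gap: 0.0157
```

Run:
```python
from fit import *
np.set_printoptions(precision=4,suppress=True)
o=env.get_obs();print(o["clock"],o["tool_pos"],o["force"],o["finger_gap"])
s=env.capture("scene");t=env.capture("top")
out=[]
for p,c in ((s,proj(s,(.53,.0,.1))),(t,proj(t,(.53,.06,.1)))):
    x,y=int(c[0]),int(c[1])
    out.append(cv2.resize(p["pixels"][y-50:y+50,x-40:x+40],None,fx=5,fy=5,interpolation=2))
cv2.imwrite("pics/d.png",np.hstack(out)[...,::-1])
# blue bin rim corners from colour in top view
im=cv2.cvtColor(t["pixels"],cv2.COLOR_RGB2HSV);m=((im[...,0]>105)&(im[...,0]<125)&(im[...,1]>150)).astype(np.uint8)
m[:, 260:]=0;m[:150]=0
n,l,st,ce=cv2.connectedComponentsWithStats(m);k=1+np.argmax(st[1:,4]);print(st[k],ce[k])
cn=max(cv2.findContours((l==k).astype(np.uint8),0,2)[0],key=cv2.contourArea);r=cv2.minAreaRect(cn);B=cv2.boxPoints(r);print(r)
for b in B: print(b,atz(t,b,.04),atz(t,b,0))
print([x["pixel"] for x in env.pinpoint(t,"blue_bin")][:1],[x["pixel"] for x in env.pinpoint(s,"blue_bin")][:1])
for p in(t,s): print([atz(p,x["pixel"],0) for x in env.pinpoint(p,"blue_bin")][:1])
```

```text
11.6833 [0.5569 0.0429 0.0952] [-0.5866  0.2883 -1.3751] 0.015738147521758266
[    0   182    84   218 15511] [ 37.6232 288.9286]
((41.5, 290.5), (217.0, 83.0), 90.0)
[ -0. 182.] [0.6007 0.9195 0.04  ] [0.6064 0.9461 0.    ]
[ 83. 182.] [0.6037 0.6721 0.04  ] [0.6094 0.6919 0.    ]
[ 83. 399.] [-0.0223  0.6339  0.04  ] [-0.0338  0.6526  0.    ]
[  0. 399.] [-0.0248  0.8706  0.04  ] [-0.0363  0.8959  0.    ]
[[204.3, 241.5]] [[468.4, 248.6]]
[array([0.4316, 0.3133, 0.    ])]
[array([0.4291, 0.322 , 0.    ])]
```

View pics/d.png

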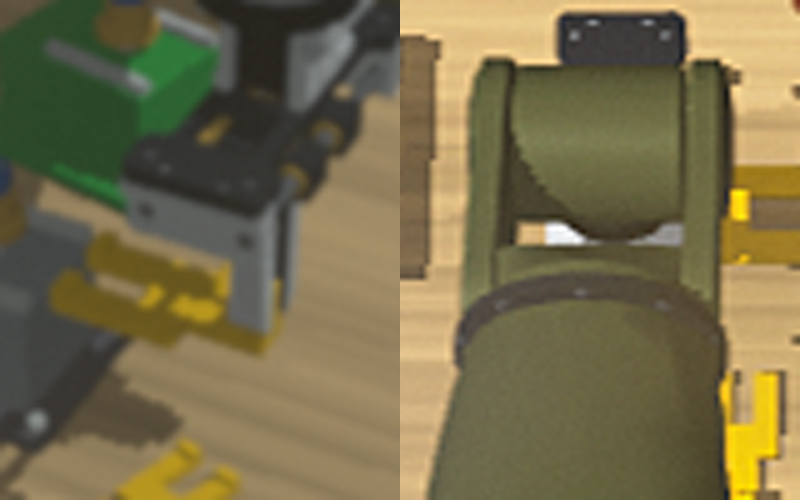

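The spacer is out of the stand, held level, and clear of block and stud. Lifting it and working out the blue bin's pose from its traced mask.

Emit:
carry_out --series '[[[0, -1.5, 0.5], [0, 0, 0]], [[0, -2.5, 0.5], [0, 0, 0]], [[0, -2.0, 0.5], [0, 0, 0]], [[0, 0, 0], [0, 0, 0]]]'

```text
clock: 12.32
tool_pos: [0.5588, 0.0553, 0.1597]
tcp_rot: [-0.707, -0.008, 0.004, 0.707]
force: [-0.3, 0.3, -0.3]
finger_gap: 0.0158
```

Run:
```python
from fit import *
np.set_printoptions(precision=4,suppress=True)
o=env.get_obs();print(o["clock"],o["tool_pos"],o["force"],o["finger_gap"])
s=env.capture("scene");t=env.capture("top");pp=[]
for p in (s,t):
  for b in env.trace(p,"blue_bin")[:1]:
    ys,xs=np.where(b["pixels"]);cn=max(cv2.findContours(b["pixels"].astype(np.uint8),0,2)[0],key=cv2.contourArea)
    print(b["conf"],xs.min(),xs.max(),ys.min(),ys.max(),cv2.minAreaRect(cn));pp.append((p,b["pixels"]))
    if p is t:
        for e in cv2.boxPoints(cv2.minAreaRect(cn)): print(e,atz(t,e,.04),atz(t,e,0))
# fit silhouette of box by IoU in both views
def sil(p,q):
    pts=np.array([proj(p,w(q,(a,b,z))) for a in(-.075,.075) for b in(-.08,.08) for z in(0,.04)])
    m=np.zeros((1600,2560),np.uint8);cv2.fillConvexPoly(m,cv2.convexHull(((pts+.5)*4).astype(np.int32)),1);return m
def cost(q):
    c=0
    for p,m in pp:
        M=cv2.resize(m.astype(np.uint8),None,fx=4,fy=4,interpolation=0);S=sil(p,q);c-=(M&S).sum()/(M|S).sum()
    return c
from scipy.optimize import minimize
r=minimize(cost,[.431,.316,0],method="Nelder-Mead",options=dict(initial_simplex=[[.431,.316,0],[.445,.316,0],[.431,.33,0],[.431,.316,.08]],maxiter=80));print(r.x,r.fun)
out=[]
for p,c in ((s,proj(s,(.5,.2,.1))),(t,proj(t,(.5,.2,.1)))):
    x,y=int(c[0]),int(c[1]);im=p["pixels"].copy()
    im=cv2.resize(im[y-60:y+60,x-66:x+66],None,fx=3,fy=3,interpolation=2)
    for a in(-.075,.075):
        for b in(-.08,.08):
            u=(proj(p,w(r.x,(a,b,.04)))-[x-66,y-60])*3+1;cv2.circle(im,tuple(int(v) for v in u),2,(255,0,255),-1)
    out.append(im)
cv2.imwrite("pics/e.png",np.hstack(out)[...,::-1])
```

```text
12.3167 [0.5588 0.0553 0.1597] [-0.3307  0.3159 -0.3173] 0.015772115023558277
0.75 429 508 211 278 ((467.8330078125, 242.95545959472656), (71.51107788085938, 51.794677734375), 20.136302947998047)
[ 0.423   0.3179 -0.0231] -0.9055027161652439
```

View pics/e.png

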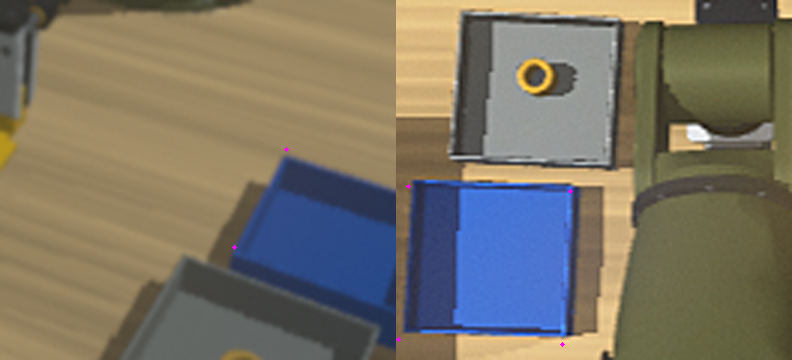

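In the top half the blue bin's rim corners are at (410,182), (578,186), (570,335) and (405,331). The scene-only fit is several mm off, so I'll use these corners.

Run:
```python
from fit import *
np.set_printoptions(precision=4,suppress=True)
t=env.capture("top");c=proj(t,(.5,.2,.1));x,y=int(c[0]),int(c[1])
C=np.array([atz(t,((u-396-1)/3+x-66,(v-1)/3+y-60),.04) for u,v in((410,182),(578,186),(570,335),(405,331))]);print(C[:,:2],C.mean(0))
print("sides",[np.linalg.norm(C[i]-C[i-1]) for i in range(4)],"yaw of long side",np.degrees(np.arctan2(*(C[0]-C[1]+C[3]-C[2])[[0,1]])))
o=env.get_obs();M=R.from_quat(o["tcp_rot"]).as_matrix();print(o["clock"],o["tool_pos"],M)
```

```text
[[0.504  0.3952]
 [0.502  0.229 ]
 [0.3557 0.2324]
 [0.3577 0.3939]] [0.4299 0.3126 0.04  ]
sides [np.float64(0.14628438568276778), np.float64(0.16619101126407665), np.float64(0.14633554221912795), np.float64(0.1615613257484607)] yaw of long side 0.715334960050658
12.5667 [0.5567 0.0546 0.1544] [[ 0.9999 -0.0021 -0.0164]
 [ 0.0164 -0.0001  0.9999]
 [-0.0021 -1.     -0.    ]]
```

The bin centre is (0.430, 0.313), with sides 146 x 164 mm against 150 x 160 and yaw about -1°. Carrying the spacer over, with the lug aimed 49 mm beyond the bin centre.

Emit:
carry_out --series '[[[-0.8, 0, 2.1], [0, 0, 0]], [[-1.3, 0, 3.3], [0, 0, 0]], [[-1.4, 0, 3.6], [0, 0, 0]], [[-1.4, 0, 3.6], [0, 0, 0]], [[-1.4, 0, 3.6], [0, 0, 0]]]'

```text
clock: 12.98
tool_pos: [0.4903, 0.2169, 0.1547]
tcp_rot: [0.707, 0.005, -0.006, -0.707]
force: [1.1, 0.3, -2.0]
finger_gap: 0.0159
```

Emit:
carry_out --series '[[[-1.4, 0, 3.6], [0, 0, 0]], [[-1.4, 0, 3.6], [0, 0, 0]], [[-1.4, 0, 3.6], [0, 0, 0]], [[-1.1, 0, 2.8], [0, 0, 0]], [[-0.6, 0, 1.3], [0, 0, 0]]]'

```text
clock: 13.4
tool_pos: [0.4282, 0.3664, 0.1546]
tcp_rot: [0.707, 0.006, -0.007, -0.707]
force: [0.0, -0.4, -0.1]
finger_gap: 0.0155
```

Emit:
carry_out --series '[[[0, 2, 0], [0, 0, 0]], [[0, 3, 0], [0, 0, 0]], [[0, 0, 0], [0, 0, 0]], [[0, 0, 0], [0, 0, 0]]]'

```text
clock: 13.73
tool_pos: [0.4294, 0.3632, 0.1044]
tcp_rot: [0.708, 0.005, -0.007, -0.706]
force: [1.0, 0.0, -0.0]
finger_gap: 0.0155
```

Run:
```python
from fit import *
np.set_printoptions(precision=4,suppress=True)
o=env.get_obs();print(o["clock"],o["tool_pos"],o["force"],o["finger_gap"],R.from_quat(o["tcp_rot"]).as_matrix()[:,0])
s=env.capture("scene");t=env.capture("top");out=[]
for p,c in ((s,proj(s,(.43,.3,.08))),(t,proj(t,(.43,.3,.08)))):
    x,y=int(c[0]),int(c[1]);out.append(cv2.resize(p["pixels"][y-60:y+60,x-50:x+50],None,fx=4,fy=4,interpolation=2))
cv2.imwrite("pics/f.png",np.hstack(out)[...,::-1])
```

```text
13.7333 [0.4294 0.3632 0.1044] [ 0.9883  0.0256 -0.024 ] 0.015534863518396717 [ 0.9999  0.0166 -0.0032]
```

View pics/f.png

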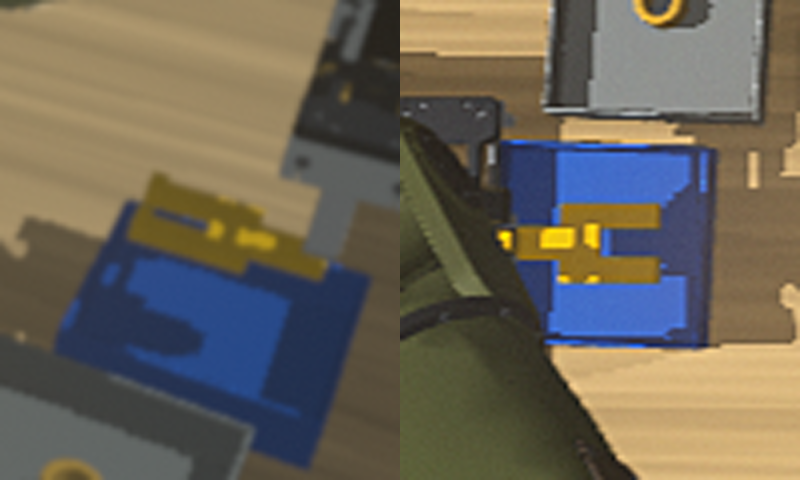

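In the top half the spacer lies inside the bin outline (plate end at (660,245), bin edge at 715), and it hangs level. Lowering.

Emit:
carry_out --series '[[[0, 3.0, 0], [0, 0, 0]], [[0, 3.0, 0], [0, 0, 0]], [[0, 1.7, 0], [0, 0, 0]], [[0, 0.4, 0], [0, 0, 0]], [[0, 0, 0], [0, 0, 0]]]'

```text
clock: 14.25
tool_pos: [0.4303, 0.3639, 0.0252]
tcp_rot: [0.707, 0.006, -0.006, -0.707]
force: [0.1, -0.1, -0.8]
finger_gap: 0.0155
```

Emit:
carry_out --series '[[[0, 0.15, 0], [0, 0, 0]], [[0, 0, 0], [0, 0, 0]], [[0, 0, 0], [0, 0, 0]]]'

```text
clock: 14.5
tool_pos: [0.4306, 0.3644, 0.0247]
tcp_rot: [-0.707, -0.007, 0.005, 0.708]
force: [-0.8, -1.2, -0.9]
finger_gap: 0.0157
```

Emit:
carry_out --series '[[[0, 0.15, 0], [0, 0, 0]], [[0, 0.15, 0], [0, 0, 0]], [[0, 0, 0], [0, 0, 0]], [[0, 0, 0], [0, 0, 0]]]'

```text
clock: 14.83
tool_pos: [0.43, 0.3639, 0.0203]
tcp_rot: [0.707, 0.006, -0.006, -0.707]
force: [0.5, 0.5, -0.6]
finger_gap: 0.0155
```

Emit:
carry_out --series '[[[0, 0.1, 0], [0, 0, 0]], [[0, 0, 0], [0, 0, 0]], [[0, 0, 0], [0, 0, 0]]]'

```text
clock: 15.08
tool_pos: [0.4301, 0.364, 0.02]
tcp_rot: [-0.707, -0.006, 0.006, 0.707]
force: [-3.9, -2.2, 9.2]
finger_gap: 0.0159
```

Contact with the bin floor: 9 N up at z = 0.020, as predicted. Opening and lifting away.

Emit:
carry_out --series '[[[0, 0, 0], [0, 0, 0]], [[0, 0, 0], [0, 0, 0]], [[0, 0, 0], [0, 0, 0]], [[0, 0, 0], [0, 0, 0]], [[0, 0, 0], [0, 0, 0]]]' --claw 0.6

```text
clock: 15.5
tool_pos: [0.43, 0.3639, 0.0192]
tcp_rot: [0.707, 0.006, -0.006, -0.707]
force: [-0.4, 0.3, 0.2]
finger_gap: 0.0374
```

Emit:
carry_out --series '[[[0, -1.5, 0], [0, 0, 0]], [[0, -3, 0], [0, 0, 0]], [[0, -4, 0], [0, 0, 0]], [[0, -4, 0], [0, 0, 0]], [[0, -3, 0], [0, 0, 0]]]'

```text
clock: 15.92
tool_pos: [0.4302, 0.3642, 0.1776]
tcp_rot: [-0.707, -0.007, 0.005, 0.708]
force: [0.1, 0.3, -0.2]
finger_gap: 0.0377
```

Emit:
carry_out --series '[[[1.5, 0, -3.8], [0, 0, 0]], [[1.5, 0, -3.8], [0, 0, 0]], [[1.5, 0, -3.8], [0, 0, 0]], [[1.5, 0, -3.8], [0, 0, 0]], [[0, 0, 0], [0, 0, 0]]]'

```text
clock: 16.33
tool_pos: [0.4945, 0.2077, 0.1743]
tcp_rot: [0.707, 0.004, -0.004, -0.707]
force: [-0.4, -0.6, 0.2]
finger_gap: 0.0381
```

Run:
```python
from fit import *
np.set_printoptions(precision=4,suppress=True)
o=env.get_obs();print(o["clock"],o["tool_pos"],o["force"],o["finger_gap"])
s=env.capture("scene");t=env.capture("top")
im=np.hstack([cv2.resize(s["pixels"][150:330,200:520],None,fx=1.25,fy=1.6),cv2.resize(t["pixels"][130:310,170:450],None,fx=1.42,fy=1.6)])
im2=np.hstack([cv2.resize(s["pixels"][200:290,420:520],None,fx=4,fy=3),cv2.resize(t["pixels"][200:290,160:260],None,fx=4,fy=3)])
m=min(im.shape[1],im2.shape[1]);cv2.imwrite("pics/g.png",np.vstack([im[:,:m],im2[:,:m]])[...,::-1])
for p in(s,t): print([(r["conf"],r["pixel"],atz(p,r["pixel"],.004)) for r in env.pinpoint(p,"spacer")])
```

```text
16.3333 [0.4945 0.2077 0.1743] [-0.3982 -0.6104  0.1755] 0.03813552189725669
[(0.93, [337.6, 247.6], array([0.5927, 0.0245, 0.004 ])), (0.52, [350.5, 216.2], array([ 0.462 , -0.0016,  0.004 ]))]
[(0.77, [302.1, 189.7], array([0.593 , 0.0189, 0.004 ])), (0.73, [315.4, 237.9], array([ 0.4462, -0.0237,  0.004 ])), (0.45, [212.3, 238.9], array([0.4396, 0.2884, 0.004 ]))]
```

View pics/g.png

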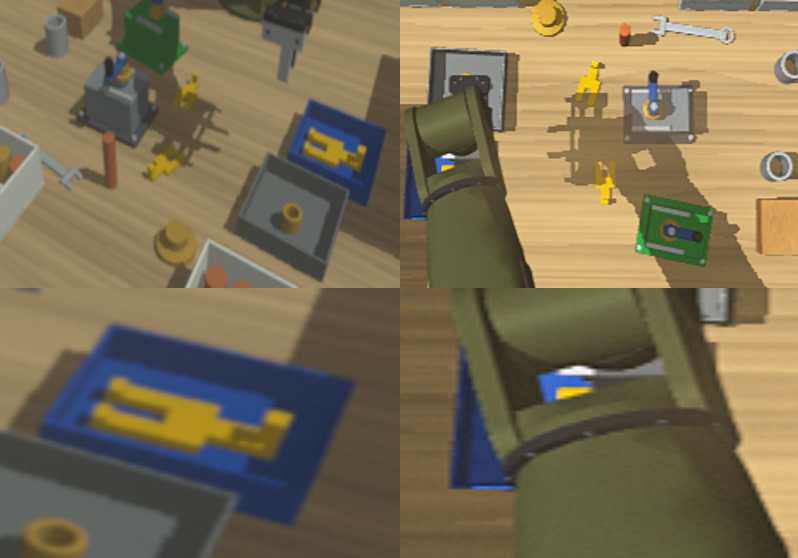

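The scene crop shows the spacer flat on the floor of the blue bin (about (190,415) in the lower-left panel), with the gripper away from it. In the top panel the crank is at three quarters of a turn: knob (653,77) over stud (653,108). The other parts show no change. Handing in.

```bash
python3 -c "
from rig import env;print(env.hand_in())"
```

```text
the job is handed in; nothing more can be done
None
```

The spacer from the grey stand is lying flat in the blue bin, and the job was handed in about 16 s into the 72 s limit.

- **Thread:** I felt clockwise first. The force levelled off at about 6–7 N over 10 mm, where a dead stop would have read at least 11 N. So the nut is left-hand, and the tight side was never loaded.
- **Nut:** I backed it off clockwise to about 4.7 rad. Tangential force while turning was about 7–9 N, against the 20 N limit.
- **Spacer:** I slid it out about 80 mm by its lug, lifted it and carried it over. I set it down until the bin floor pushed back at 9 N, then opened and backed away.

**Last checks:** The final scene picture shows the spacer flat inside the bin with the gripper clear. The crank is at three quarters of a turn, and the other parts look unmoved.

**What disagreed along the way:**
- The networks' first fit put the stand's yaw about 7° off, so I refitted it by hand.
- My circle centre for the crank was about 1 mm off. That gave a brief radial pull of about 9 N and about 8 N downward, which I corrected.
- In the final top view the arm hid most of the blue bin, so the flat placing rests on the scene view. The networks gave only one weak hit near it, from the top view.

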